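# Free the bedside magnifier and bring it gently up to its mark

## Robot

A 7-joint arm with a two-finger parallel gripper is mounted at the origin on the work surface. World frame = base frame: x ahead of the robot, y to its left, z up, the work surface at z = 0. Lengths are in m, angles in rad, forces in N, time in s.
With the tool pointing down it reaches from about 0.4 to 0.875 m from the base axis. Payload 4.4 kg.
Tool frame: the origin (TCP) lies between the finger pads; the fingertips stand 25 mm ahead of it and the grasp point (between the pads) lies 6 mm ahead of it; z points along the fingers, y is the line along which they close (so a half turn about z gives the same grasp; the last joint's range is limited). The gripper opens to 85 mm and grips with 20 to 120 N. Pads are 22 mm wide; open, the fingers measure 114 mm over their backs; the gripper's body (76 mm by 85 mm) begins 54 mm behind the grasp point. The pads swing forward as they close: fully open they stand 13 mm farther back than shut.
Start: joints at [-1.242, 0.628, 0.038, 1.517, -0.027, 0.996, -0.02], TCP at [0.25, 0.6, 0.256] pointing down, gripper open.
Joint ranges: [-3.06, 3.06], [-0.37, 2.12], [-1.25, 1.32], [0.18, 2.47], [-1.1, 4.24], [0.23, 1.98], [-2.94, 2.94]. Speed limits (rad/s): [2.57, 2.57, 3.14, 3.14, 3.14, 3.14, 3.14].

## Interface

Orientations are given as a 3x3 rotation matrix whose columns are the frame's x, y, z axes.
In Python, from rig import env, vision gives the robot as it stands.
- The arm moves only by the shell command python3 -m handwheel 'ROWS' [OPENING] [FORCE]. ROWS is a JSON object of lists of equal length, an entry for each row: "delta_pos": the shift along the world's x, y, z as a fraction of full scale, a list of three; "twist": the turn, a rotation vector about the world's x, y, z as a fraction of full scale, a list of three. A call has 1 to 8 rows; each row shifts and turns the commanded pose from where the row before left it; what a row does not reach is not made up. Full scale, the value 1, is 5 cm for a shift and 0.08 rad for a turn. A row lasts 1/8 s, in which the tool goes at most 62.5 mm and 10.7 degrees, less where a joint would pass 70% of its speed; a pose out of reach is approached as far as the arm can. A call with a number of a shift or a turn outside -1 to 1 is refused whole. A call with a gripper value outside its range is refused whole. OPENING is the gripper command: -1 is shut, 1 is fully open, values between are in proportion, set as the call begins (- or left out, the last holds). The fingers move at their own pace and stop on an object; FORCE is the grip in N (left out, the last holds). Time passes only in rows, so rows that do not move let the fingers close. It gives the time, the measured TCP pose, the force, the opening and the grip force at its end, in the units of the state.
- env.state(): the state, without advancing time (a new reading comes with each control period).
- vision.get_image(name): name is "scene" or "top" or "wrist"; returns a dict with "image" (420x560x3 uint8, red, green, blue), "mtx" (3x3 intrinsics, pixels), "R" (3x3) and "t" (3): a world point X has camera coordinates R X + t; the wrist camera has in their place "hand_eye" (4x4, takes a point from camera to tool coordinates, whose origin is the TCP and whose axes are the flange's). Camera axes: x right, y down, z forward; pixel columns grow to the right and rows downward; lengths in m; the calibration is good to about 2 mm. A picture is of the moment at which its call begins: read the wrist's pose just before it. There is no depth.
- env.sign_off(): hands the job in; it is judged then, once.
The state is a dict: "time_s": time; "joint_positions": joint angles; "qvel": joint speeds; "tau": joint torques, N m; "eef_pos": TCP position; "tcp_rot": TCP orientation; "contact_force": force on the tool from outside, world axes, zero at the start; "wrist_torque": the same for the moment, N m; "grip_width": finger opening in m; "grip_force": force on a finger pad.
Only numpy, scipy, OpenCV 4.12 (cv2) and the standard library are available. Lean on these libraries where they do the work, as an engineer would, in place of code of your own. Each camera call takes 0.05 s, during which the arm holds its last target. There are 200 camera calls.

## Task

The folded bifocals are in the way of the sliding bedside magnifier: slide them, without picking them up and with only the lightest touch (under 3 N), out between the things beside them onto the middle of the grey felt pad. Then push the magnifier by its loose thumb tab, gently (under 7 N), back past the steel mark until it stands about 20 mm to the right (-y) of it, and from there bring it leftward (+y) up to the mark so that the pointer lines up with it and the tab's play is taken up in that direction. Never let the magnifier touch the bifocals, disturb nothing else, and leave everything standing still.

Things in the scene. Friction and masses are not known exactly. Their poses are not given: they have to be found in the camera images.
- stand: Magnifier stand: a low fixed aluminium rail, 400 mm long along its own y, 26 mm wide, 21 mm high, with black end blocks 36 mm wide and 26 mm high centred 205 mm either side of the middle. Origin on the nightstand top under the rail's middle; own +x points away from the robot, +y to the robot's left.
- magnifier (a joint): Position of the magnifier carriage along the rail, m: 0 at the rail's middle, grows towards the stand's +y, stops at -0.14 and +0.14. It slides with about 1.3 N of friction and stays where it is left. It starts on the left (+y) of the mark.
- bifocals: Folded black-framed spectacles, loose, about 35 g: 140 mm long (own y), own x from -30 (leaning lenses) to +22 mm (folded arms), 38 mm high. The arms form a straight back face at x = +22 from z = 12 to 20; flat ends at y = -70 and +70, same heights. Origin underneath, on the nightstand top. They begin in the lens's path. Over 3 N of touch is too much, so they cannot be gripped.
- pad: Thin grey felt pad flush with the nightstand top (no step to slide over), 100 mm along own x, 180 mm along own y. Origin at its centre.
- pointer (a point): Tip of the white 4 mm wide pointer on the far (+x) side of the magnifier carriage, 29 mm above the nightstand top, axes as the stand's. The carriage is a black block 36 mm (x) by 44 mm (y), top at z = 32 mm, its centre 29 mm from this tip towards -x.
- tab_top (a point): Top centre of the black upright thumb tab on the carriage: 24 mm (x) by 10 mm (y), from z = 33 to 65 mm, over the rail's centre line. It is pushed sideways along the rail.
- tab (a joint): Play of the thumb tab in the carriage, m: -0.004 to +0.004, 0 in the middle; positive towards +y. It moves with about 0.4 N and stays where left. The carriage only follows when the tab has been pushed to the end of its play (+0.004 when pushed to +y, -0.004 when pushed to -y).
- index_tip (a point): Tip of the mark: a fixed small steel clip beside the far side of the rail, blade 4 mm wide (y), top 29 mm above the nightstand top; axes as the stand's. The magnifier is set when the pointer has the same y along the rail.
- organizer: Clear plastic weekly pill organizer, 170 x 44 x 27 mm, whitish, long side towards and away from the robot, seven snap lids, loose, left of the pad. Origin under its centre, own x along its length. Leave it alone.
- pill_bottle: Amber pill bottle, loose, 36 mm across, 68 mm tall, standing right of the pad's far edge. Origin under its centre. Leave it alone.
- tumbler: Stainless steel tumbler, loose, 74 mm across, 140 mm tall, standing to the right of the pad. Origin under its centre. Leave it alone.
- lotion: White lotion bottle, loose, 50 mm across, 130 mm tall, standing beyond the rail. Origin under its centre. Leave it alone.
- aid_case: Round grey hearing-aid case, loose, 66 mm across, 34 mm tall, beyond the rail. Origin under its centre. Leave it alone.
- remote: Black remote control, loose, 170 x 46 x 18 mm, on the left. Origin under its centre. Leave it alone.
- lens (a point): Centre of the round lens in its black rim, 68 mm across, from z = 21 to 34 mm, on an arm 85 mm from the rail's centre line towards the robot (stand -x). It moves with the carriage and would hit the bifocals.

How it is judged:
On the way, in this order (a step that is already met when the one before it is completed fails the run):
1. the bifocals lie still on the felt pad, centre within 25 mm (depth) and 35 mm (width) of the pad's centre (x of bifocals in the frame of pad between -0.025 and 0.025 m and y of bifocals in the frame of pad between -0.035 and 0.035 m and linear speed of bifocals below 0.02 m/s), for 0.2 s.
2. the magnifier has been backed off past the mark: pointer at least 15 mm on its right-hand (-y) side (y of pointer in the frame of index_tip below -0.015 m), for 0.05 s.
At the end, for the whole second after the job is handed in: The pointer is within 4 mm of the mark along the rail with the thumb tab's play taken up towards +y (tab beyond +2 mm of its 4 mm), the magnifier still; the bifocals stand upright and still on the pad, centre within 25 mm (depth) and 35 mm (width) of the pad's centre (y of pointer in the frame of index_tip between -0.004 and 0.004 m and value of joint tab above 0.002 m and velocity of joint magnifier between -0.005 and 0.005 m/s and x of bifocals in the frame of pad between -0.025 and 0.025 m and y of bifocals in the frame of pad between -0.035 and 0.035 m and angle between bifocals's own z axis and vertical below 0.15 rad and linear speed of bifocals below 0.01 m/s); the robot touches nothing.
It fails at once if the robot touches the bifocals with more than 3 N (contact force between any of the fingers, the arm and bifocals above 3 N).
It fails at once if the robot touches the magnifier or its tab with more than 7 N (contact force between any of the fingers, the arm and magnifier above 7 N).
It fails at once if the magnifier touches the bifocals (contact force between magnifier and bifocals above 0.2 N).
It fails at once if the bifocals are lifted or tipped over (height (world z) of bifocals above 0.015 m or angle between bifocals's own z axis and vertical above 0.5 rad).
It fails at once if a bystander is shifted by more than 15 mm (distance of any of organizer, pill_bottle, tumbler, lotion, aid_case, remote from where it was at the start of the episode above 0.015 m).
It also fails if it takes over 72 s, if anything falls off the work surface, if the arm or the gripper's body presses on something with over 40 N, if the wrist force passes 120 N, or if a joint passes its speed limit or range.

## Working session

There is one attempt and no reset: what is moved stays moved. The work goes in short steps, Python scripts to look and compute and a shell command to move; the robot and the scene stay as the last step left them, time stands still between calls to the robot, and variables do not carry over. Pictures are saved under pics/ and viewed, at most 10 in all, crops included, and the job is handed in when it is done.

```bash
mkdir -p pics; ls
cat > h.py <<'E'
import numpy as np, cv2
from rig import env, vision
def ray(c,u,v,z):
    K=np.array(c["mtx"]);R=np.array(c["R"]);t=np.array(c["t"])
    d=R.T@np.linalg.solve(K,[u,v,1]);o=-R.T@t
    return o+d*(z-o[2])/d[2]
def snap(n,f):
    c=vision.get_image(n);cv2.imwrite(f,cv2.cvtColor(c["image"],cv2.COLOR_RGB2BGR));return c
E
python3 - <<'E'
from h import *
import pickle
for n in("top","scene"):
    c=snap(n,f"pics/{n}0.png");pickle.dump(c,open(n+".pkl","wb"));print(n,-np.array(c["R"]).T@c["t"], np.array(c["R"]).round(2).tolist())
E
```

```text
pics
top [0.41277227 0.00196211 0.91306736] [[0.01, -1.0, 0.0], [-0.98, -0.01, -0.22], [0.22, -0.0, -0.98]]
scene [ 1.11116582 -0.33845713  0.6803897 ] [[0.55, 0.83, -0.01], [0.58, -0.39, -0.72], [-0.6, 0.39, -0.7]]
```

View pics/top0.png

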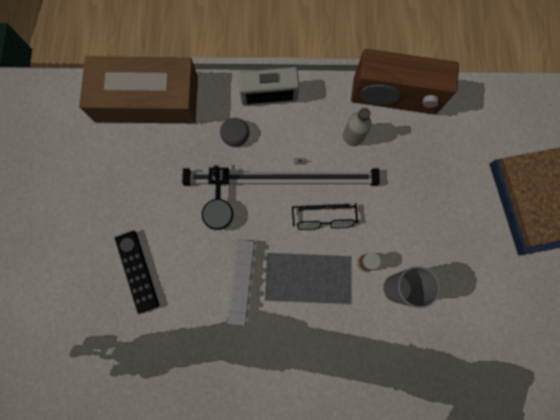

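View pics/scene0.png

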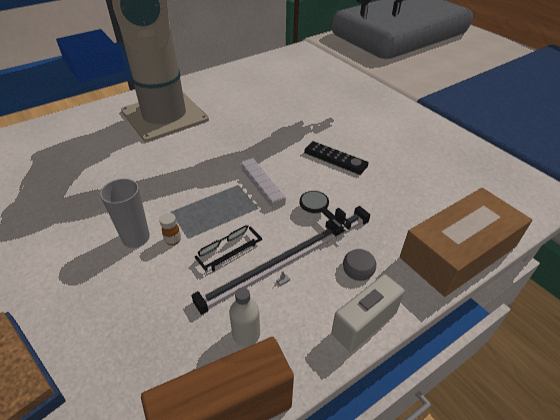

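The top view shows the rail from (186,177) to (376,177), carriage at about (218,176), mark at (300,161), bifocals around (325,216), pad around (309,278), pill bottle at (371,262), and tumbler at (418,287). I'll enlarge it to get more exact pixels.

Run:
```python
from h import *
im=cv2.imread("pics/top0.png")[130:330,175:445]
im=cv2.convertScaleAbs(im,alpha=1.8)
cv2.imwrite("pics/crop0.png",cv2.resize(im,None,fx=2.9,fy=2.9,interpolation=cv2.INTER_CUBIC))
import pickle
c=pickle.load(open("top.pkl","rb"))
for n,u,v,z in [("railL",186,177,.026),("railR",375.5,177,.026),("carr",218,176,.032),("mark",300,161,.029),("bL",292,209,.016),("bR",357,207,.016),
 ("pad1",266,254,0),("pad2",352,254,0),("pad3",351,303,0),("pad4",265,301,0),("pill",371,262,.068),("tumb",418,287,.1),("org",242,282,.027)]:
    print(n,ray(c,u,v,z)[:2].round(4))
```

```text
railL [0.6623 0.1937]
railR [ 0.6656 -0.2136]
carr [0.6634 0.1242]
mark [ 0.6993 -0.0512]
bL [ 0.596  -0.0343]
bR [ 0.6015 -0.1734]
pad1 [0.5013 0.0204]
pad2 [ 0.5027 -0.1624]
pad3 [ 0.4013 -0.1571]
pad4 [0.4041 0.0213]
pill [ 0.4806 -0.1869]
tumb [ 0.4325 -0.2654]
org [0.4416 0.0679]
```

View pics/crop0.png

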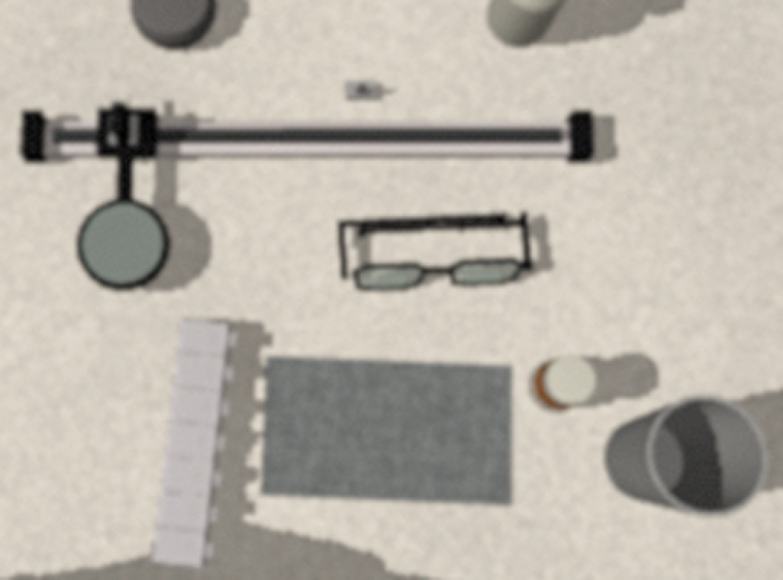

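Bifocals back face runs (340,222) to (527,215) in the crop. Pad corners are (265,357), (512,366), (512,503), (262,494). The pill bottle top at (570,380) sits right of the pad's far edge, and the organizer's right side runs (228,325) to (203,565).

Run:
```python
from h import *
import pickle
c=pickle.load(open("top.pkl","rb"))
for n,X,Y,z in [("back L",340,222,.018),("backR",527,215,.018),("endRnear",530,268,.018),("lensL",355,290,.005),("padc",387.5,430,0),("pill",570,380,.068),("orgTR",228,325,.027),("orgBR",203,565,.027),("mark",365,91,.029),("tab",128,130,.065),("ptr",120,104,.029),("railnearL",60,155,.021),("railnearR",560,155,.021),("lens",123,243,.03),("tumL",608,455,.02)]:
    print(n,ray(c,175+X/2.9,130+Y/2.9,z)[:2].round(4))
s=env.state();print(s["time_s"],s["eef_pos"],np.array(s["tcp_rot"]).round(3).tolist(),s["grip_width"],s["contact_force"])
```

```text
back L [ 0.6009 -0.0347]
backR [ 0.6073 -0.1727]
endRnear [ 0.5677 -0.1735]
lensL [ 0.5525 -0.0463]
padc [ 0.4512 -0.0697]
pill [ 0.4825 -0.1881]
orgTR [0.5231 0.0458]
orgBR [0.3579 0.0599]
mark [ 0.6985 -0.053 ]
tab [0.6565 0.1174]
ptr [0.6868 0.129 ]
railnearL [0.6494 0.1731]
railnearR [ 0.6525 -0.1982]
lens [0.5816 0.1227]
tumL [ 0.4341 -0.2235]
0.1 [0.24977605 0.59953952 0.25549145] [[-0.923, 0.385, -0.001], [0.385, 0.923, -0.002], [-0.0, -0.002, -1.0]] 0.08537856713001425 [0.41721682 0.24635787 0.25713768]
```

```bash
python3 -m handwheel '{"delta_pos":[[0.6,-0.8,0],[0.6,-0.8,0],[0.6,-0.8,0],[0.6,-0.8,0],[0.6,-0.9,0],[0.6,-0.9,0],[0.6,-1,0],[0.6,-1,0]],"twist":[[0,0,1],[0,0,1],[0,0,1],[0,0,1],[0,0,1],[0,0,0],[0,0,0],[0,0,0]]}' -1 20
python3 -m handwheel '{"delta_pos":[[0.6,-1,0],[0.6,-1,0],[0.6,-1,0],[0,-1,0],[0,-1,0],[0,-1,0],[0,-1,-0.3],[0,-1,-0.3]],"twist":[[0,0,0],[0,0,0],[0,0,0],[0,0,0],[0,0,0],[0,0,0],[0,0,0],[0,0,0]]}'
python3 -c "
from h import *
s=env.state();print(s['eef_pos'],np.array(s['tcp_rot']).round(3).tolist(),s['grip_width'])"
```

```text
time_s: 1.1
eef_pos: [0.4906, 0.2483, 0.2561]
tcp_rot: [[-1.0, -0.005, -0.0], [-0.005, 1.0, -0.0], [0.0, -0.0, -1.0]]
contact_force: [0.4, 0.4, 0.2]
grip_width: -0.0
grip_force: 0.0
time_s: 2.1
eef_pos: [0.5797, -0.1515, 0.2258]
tcp_rot: [[-1.0, -0.005, -0.0], [-0.005, 1.0, 0.0], [0.0, 0.0, -1.0]]
contact_force: [0.7, -0.2, 0.1]
grip_width: -0.0003
grip_force: 0.0
[ 0.57974846 -0.15152645  0.22580443] [[-1.0, -0.005, -0.0], [-0.005, 1.0, 0.0], [0.0, 0.0, -1.0]] -0.0003387263923883058
```

```bash
python3 -m handwheel '{"delta_pos":[[0,-1,0],[0,-0.47,0],[0,0,-1],[0,0,-1],[0,0,-1],[0,0,-0.6],[0,0,-0.26],[0,0,0]],"twist":[[0,0,0.25],[0,0,0.25],[0,0,0],[0,0,0],[0,0,0],[0,0,0],[0,0,0],[0,0,0]]}'
python3 - <<'E'
from h import *
c=snap("top","pics/t1.png")
im=cv2.imread("pics/t1.png")[130:330,175:445]
im=cv2.convertScaleAbs(im,alpha=1.8)
cv2.imwrite("pics/crop1.png",cv2.resize(im,None,fx=2.9,fy=2.9,interpolation=cv2.INTER_CUBIC))
E
```

```text
time_s: 3.1
eef_pos: [0.5797, -0.2234, 0.0328]
tcp_rot: [[-0.999, -0.045, -0.001], [-0.045, 0.999, 0.0], [0.001, 0.0, -1.0]]
contact_force: [0.2, -0.3, 0.8]
grip_width: -0.0002
grip_force: 0.0
```

View pics/crop1.png

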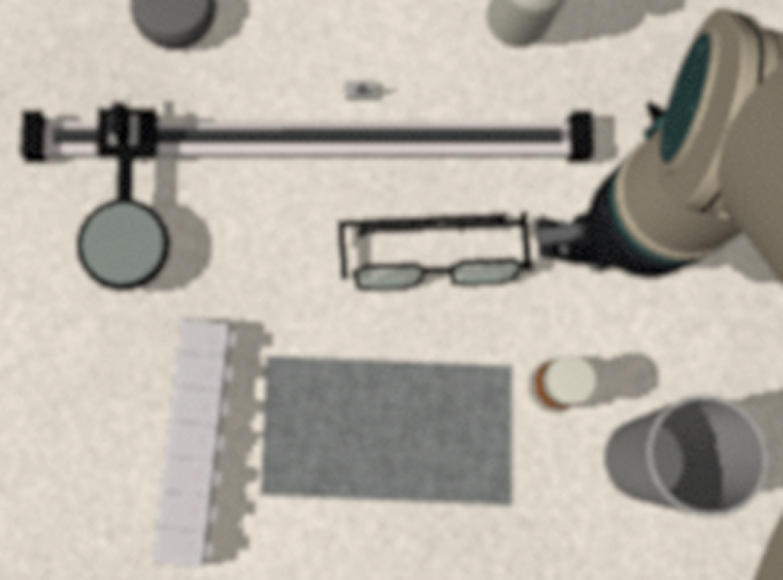

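The finger appears at (540,240), about 8 px right of the bifocals' end (530). That is closer than the TCP suggests, so I'll check from the scene camera.

Run:
```python
from h import *
c=snap("scene","pics/s1.png")
im=cv2.imread("pics/s1.png")[180:330,120:320]
cv2.imwrite("pics/s1c.png",cv2.resize(cv2.convertScaleAbs(im,alpha=1.8),None,fx=4,fy=4,interpolation=cv2.INTER_CUBIC))
K=np.array(c["mtx"])
for p in [(.5797,-.2234,.008),(.5797,-.209,.008),(.5797,-.18,.008),(.58,-.174,.016)]:
    q=K@(np.array(c["R"])@p+c["t"]);q=q/q[2];print(p,(q[0]-120)*4,(q[1]-180)*4)
```

```text
(0.5797, -0.2234, 0.008) 217.60295575184807 373.75464637655546
(0.5797, -0.209, 0.008) 243.93224045336945 360.8667949099479
(0.5797, -0.18, 0.008) 295.89025043477557 335.43400694278466
(0.58, -0.174, 0.016) 304.6522147296299 320.82630756498384
```

View pics/s1c.png

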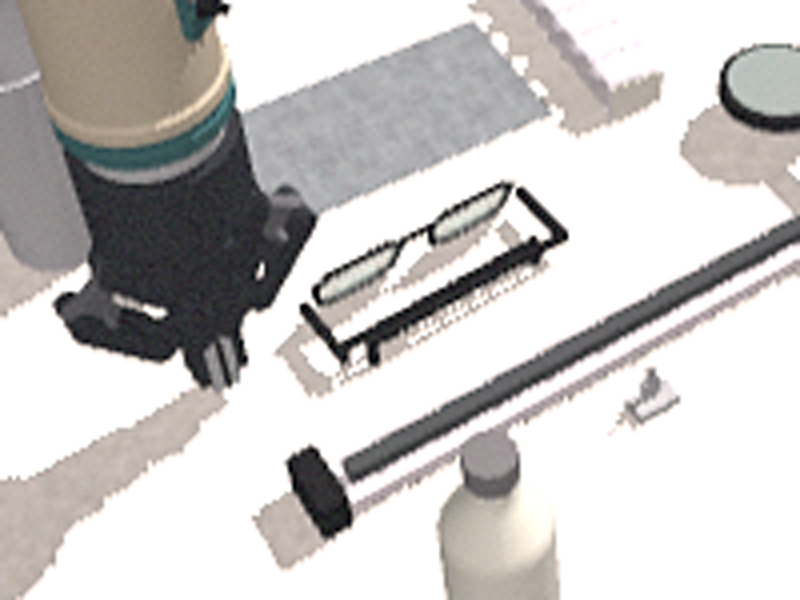

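Those are the gripper's knuckles, standing out well above the tips. The fingertips at (220,385) are where the TCP says, so I can start the end push.

```bash
python3 -m handwheel '{"delta_pos":[[0,0.16,0.06],[0,0.16,0],[0,0.12,0],[0,0.06,0],[0,0.05,0],[0,0.05,0],[0,0.05,0],[0,0.05,0]],"twist":[[0,0,0],[0,0,0],[0,0,0],[0,0,0],[0,0,0],[0,0,0],[0,0,0],[0,0,0]]}'
python3 -m handwheel '{"delta_pos":[[0,0.05,0],[0,0.06,0],[0,0.07,0],[0,0.08,0],[0,0.08,0],[0,0.08,0],[0,0.08,0],[0,0.07,0]],"twist":[[0,0,0],[0,0,0],[0,0,0],[0,0,0],[0,0,0],[0,0,0],[0,0,0],[0,0,0]]}'
python3 - <<'E'
from h import *
c=snap("top","pics/t2.png")
im=cv2.imread("pics/t2.png")[130:330,175:445]
im=cv2.convertScaleAbs(im,alpha=1.8)
cv2.imwrite("pics/crop2.png",cv2.resize(im,None,fx=2.9,fy=2.9,interpolation=cv2.INTER_CUBIC))
E
```

```text
time_s: 4.2
eef_pos: [0.5799, -0.1884, 0.0363]
tcp_rot: [[-0.999, -0.045, -0.0], [-0.045, 0.999, -0.0], [0.0, 0.0, -1.0]]
contact_force: [0.6, -0.2, -0.3]
grip_width: -0.0
grip_force: 0.0
time_s: 5.2
eef_pos: [0.58, -0.1597, 0.0363]
tcp_rot: [[-0.999, -0.045, -0.0], [-0.045, 0.999, 0.0], [0.0, 0.0, -1.0]]
contact_force: [0.3, -0.1, 0.0]
grip_width: 0.0003
grip_force: 0.1
```

View pics/crop2.png

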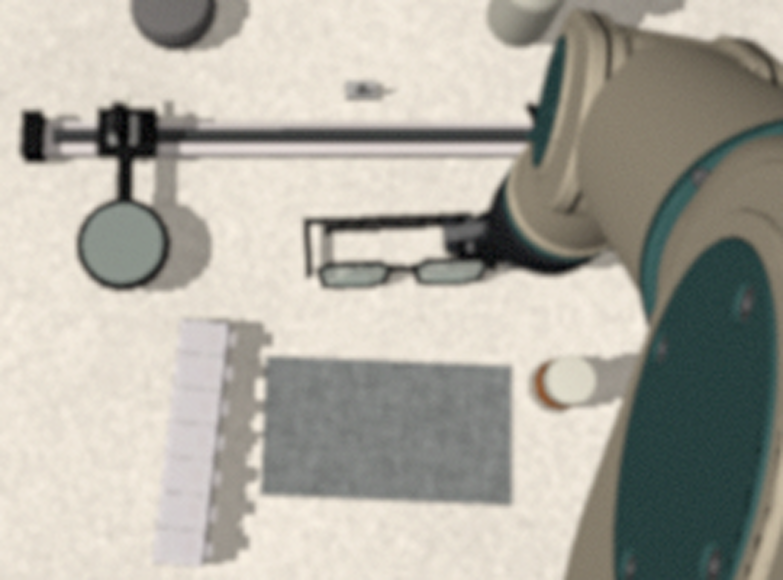

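Bifocals slid 27 mm: left corner at (304,220), right end near (492,260). I'll push 8 mm more, back off, rise, go round behind and open the gripper.

```bash
python3 -m handwheel '{"delta_pos":[[0,0.06,0],[0,0.06,0],[0,0.04,0],[0,0,0],[0,-0.1,0],[0,-0.4,0],[0,0,0.8],[0,0,0.8]],"twist":[[0,0,0],[0,0,0],[0,0,0],[0,0,0],[0,0,0],[0,0,0],[0,0,0],[0,0,0]]}'
python3 -m handwheel '{"delta_pos":[[0.5,0.5,0.2],[0.48,0.8,0],[0,0.8,0],[0,0,0],[0,0,-1],[0,0,-0.5],[0,0,0],[0,0,0]],"twist":[[0,0,0],[0,0,0],[0,0,0],[0,0,0],[0,0,0],[0,0,0],[0,0,0],[0,0,0]]}' 1
python3 - <<'E'
from h import *
c=snap("scene","pics/s3.png")
im=cv2.imread("pics/s3.png")[130:330,120:387]
cv2.imwrite("pics/s3c.png",cv2.resize(cv2.convertScaleAbs(im,alpha=1.5),None,fx=2.99,fy=2.99,interpolation=cv2.INTER_CUBIC))
E
```

```text
time_s: 6.25
eef_pos: [0.5793, -0.1796, 0.1168]
tcp_rot: [[-0.999, -0.043, -0.001], [-0.043, 0.999, -0.001], [0.001, -0.001, -1.0]]
contact_force: [0.8, 1.0, -0.1]
grip_width: 0.0002
grip_force: 0.0
time_s: 7.25
eef_pos: [0.6297, -0.0737, 0.0523]
tcp_rot: [[-0.999, -0.044, 0.002], [-0.044, 0.999, -0.001], [-0.002, -0.001, -1.0]]
contact_force: [-0.2, 0.4, 0.7]
grip_width: 0.0858
grip_force: 0.0
```

View pics/s3c.png

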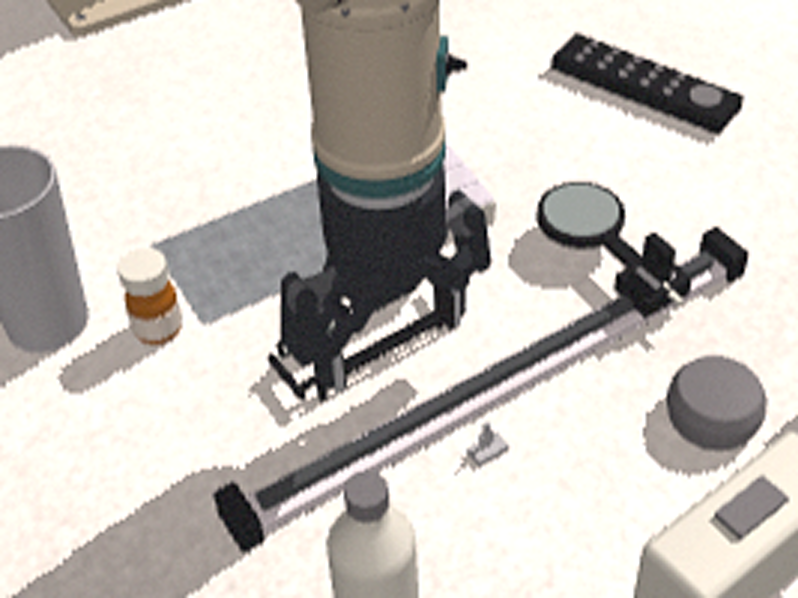

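The picture shows the open fingers at (332,385) and (455,320) just behind the bifocals' back bar, clear of the rail. I'll descend and start pushing toward the robot.

```bash
python3 -m handwheel '{"delta_pos":[[0,0.03,-0.3],[0,0,-0.16],[0,0,-0.05],[0,0,0],[-0.06,0,0],[-0.06,0,0],[-0.05,0,0],[-0.05,0,0]],"twist":[[0,0,0],[0,0,0],[0,0,0],[0,0,0],[0,0,0],[0,0,0],[0,0,0],[0,0,0]]}'
python3 -m handwheel '{"delta_pos":[[-0.05,0,0],[-0.05,0,0],[-0.05,0,0],[-0.05,0,0],[-0.06,0,0],[-0.07,0,0],[-0.08,0,0],[-0.08,0,0]],"twist":[[0,0,0],[0,0,0],[0,0,0],[0,0,0],[0,0,0],[0,0,0],[0,0,0],[0,0,0]]}'
python3 - <<'E'
from h import *
c=snap("scene","pics/s4.png")
im=cv2.imread("pics/s4.png")[130:330,120:387]
cv2.imwrite("pics/s4c.png",cv2.resize(cv2.convertScaleAbs(im,alpha=1.5),None,fx=2.99,fy=2.99,interpolation=cv2.INTER_CUBIC))
E
```

```text
time_s: 8.3
eef_pos: [0.618, -0.0705, 0.026]
tcp_rot: [[-0.999, -0.045, 0.0], [-0.045, 0.999, -0.0], [-0.0, -0.0, -1.0]]
contact_force: [0.6, -0.3, 0.6]
grip_width: 0.0857
grip_force: 0.1
time_s: 9.3
eef_pos: [0.5932, -0.0705, 0.0258]
tcp_rot: [[-0.999, -0.045, -0.0], [-0.045, 0.999, 0.0], [0.0, 0.0, -1.0]]
contact_force: [-0.2, -0.4, 0.2]
grip_width: 0.0856
grip_force: 0.1
```

View pics/s4c.png

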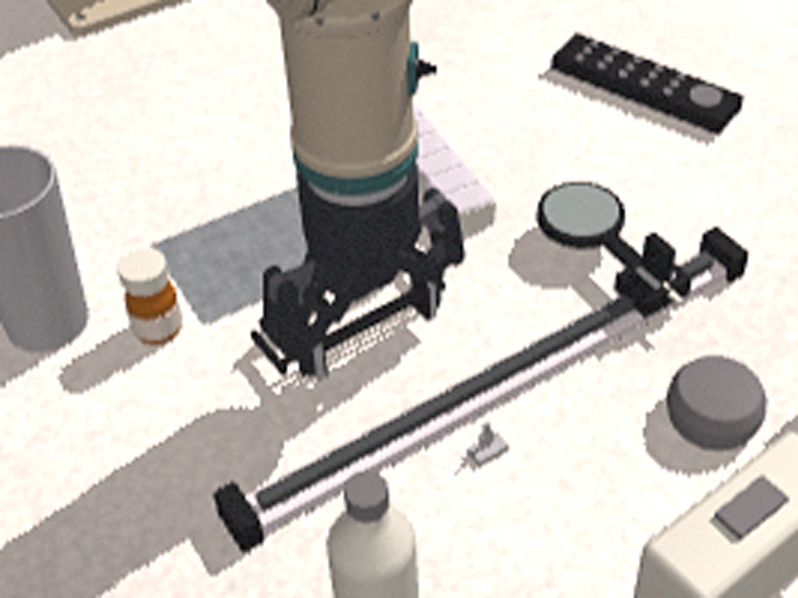

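The bifocals are moving with the fingers (back bar now (320,340)–(415,300)), square to the pad and clear of the pill bottle. I'll push the remaining 109 mm.

```bash
python3 -m handwheel '{"delta_pos":[[-0.08,0,0],[-0.09,0,0],[-0.1,0,0],[-0.1,0,0],[-0.1,0,0],[-0.1,0,0],[-0.1,0,0],[-0.1,0,0]],"twist":[[0,0,0],[0,0,0],[0,0,0],[0,0,0],[0,0,0],[0,0,0],[0,0,0],[0,0,0]]}'
python3 -m handwheel '{"delta_pos":[[-0.1,0,0],[-0.1,0,0],[-0.1,0,0],[-0.1,0,0],[-0.1,0,0],[-0.1,0,0],[-0.1,0,0],[-0.1,0,0]],"twist":[[0,0,0],[0,0,0],[0,0,0],[0,0,0],[0,0,0],[0,0,0],[0,0,0],[0,0,0]]}'
python3 -m handwheel '{"delta_pos":[[-0.1,0,0],[-0.1,0,0],[-0.1,0,0],[-0.1,0,0],[-0.08,0,0],[-0.06,0,0],[-0.04,0,0],[0,0,0]],"twist":[[0,0,0],[0,0,0],[0,0,0],[0,0,0],[0,0,0],[0,0,0],[0,0,0],[0,0,0]]}'
python3 -m handwheel '{"delta_pos":[[0.1,0,0],[0.3,0,0],[0.3,0,0.2],[0,0,0.8],[0,0,1],[0.8,0.4,0.4],[0.8,0.8,0.2],[0.8,0.8,0]],"twist":[[0,0,0],[0,0,0],[0,0,0],[0,0,0],[0,0,0],[0,0,0],[0,0,0],[0,0,0]]}'
python3 - <<'E'
from h import *
c=snap("top","pics/t5.png")
im=cv2.imread("pics/t5.png")[130:330,175:445]
im=cv2.convertScaleAbs(im,alpha=1.8)
cv2.imwrite("pics/crop5.png",cv2.resize(im,None,fx=2.9,fy=2.9,interpolation=cv2.INTER_CUBIC))
E
```

```text
time_s: 10.35
eef_pos: [0.5547, -0.0705, 0.0258]
tcp_rot: [[-0.999, -0.045, 0.0], [-0.045, 0.999, -0.0], [-0.0, -0.0, -1.0]]
contact_force: [-0.3, -0.3, -0.1]
grip_width: 0.085
grip_force: 0.1
time_s: 11.35
eef_pos: [0.5147, -0.0705, 0.0258]
tcp_rot: [[-0.999, -0.045, -0.0], [-0.045, 0.999, -0.0], [0.0, -0.0, -1.0]]
contact_force: [0.0, 0.4, -0.3]
grip_width: 0.0852
grip_force: 0.1
time_s: 12.35
eef_pos: [0.4858, -0.0705, 0.0258]
tcp_rot: [[-0.999, -0.045, -0.0], [-0.045, 0.999, 0.0], [0.0, 0.0, -1.0]]
contact_force: [-0.4, 0.4, -0.1]
grip_width: 0.0858
grip_force: 0.0
time_s: 13.35
eef_pos: [0.6433, 0.0305, 0.1575]
tcp_rot: [[-0.999, -0.044, 0.003], [-0.044, 0.999, 0.001], [-0.003, 0.0, -1.0]]
contact_force: [1.0, 0.0, -0.2]
grip_width: 0.0855
grip_force: 0.0
```

View pics/crop5.png

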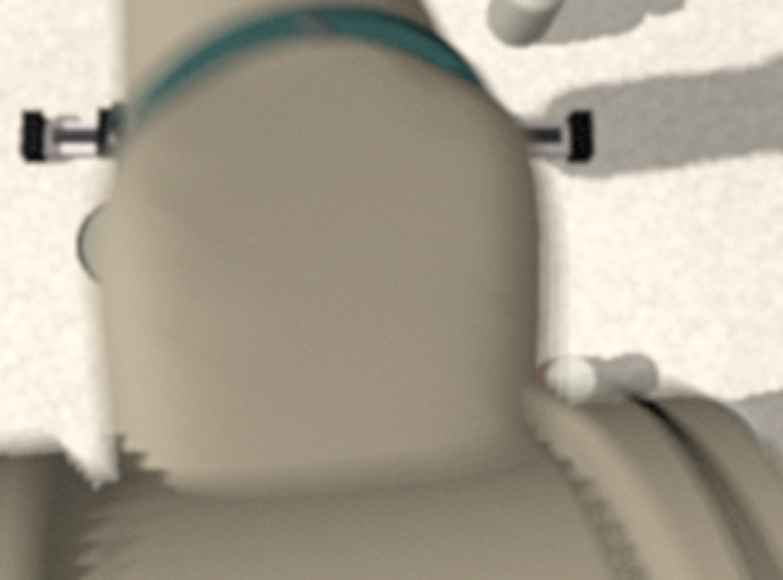

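The arm covers most of the view; only the rail ends and carriage edge (105,130) show. From here I'll measure the images numerically. Next I straddle the tab with a 40 mm opening.

```bash
python3 -m handwheel '{"delta_pos":[[0.2,0.6,0],[0.2,0.8,0],[0,0.45,0],[0,0,-0.6],[0,0,-0.6],[0,0,-0.4],[0,0,0],[0,0,0]],"twist":[[0,0,-0.45],[0,0,0],[0,0,0],[0,0,0],[0,0,0],[0,0,0],[0,0,0],[0,0,0]]}' -0.06
python3 - <<'E'
from h import *
import pickle
c=snap("top","pics/t6.png"); c2=snap("scene","pics/s6.png"); w=snap("wrist","pics/w6.png")
print(np.array(w["hand_eye"]).round(3).tolist(),np.array(w["mtx"]).tolist())
# bifocals: dark pixels within the pad area in top view
g=c["image"].max(2)
g0=pickle.load(open("top.pkl","rb"))["image"].max(2)
sc=pickle.load(open("scene.pkl","rb"))
print(ray(sc,340,210,.065).round(4))
a=cv2.imread("pics/t6.png")[130:330,175:445];b=cv2.imread("pics/w6.png")
s=cv2.imread("pics/s6.png")[150:300,140:400]
m=np.vstack([np.hstack([cv2.resize(cv2.convertScaleAbs(a,alpha=1.8),(400,300),interpolation=3),cv2.resize(cv2.convertScaleAbs(s,alpha=1.5),(400,300),interpolation=3)]),np.hstack([cv2.resize(cv2.convertScaleAbs(b,alpha=1.5),(400,300)),cv2.resize(cv2.convertScaleAbs(b[100:320,140:420],alpha=1.8),(400,300))])])
cv2.imwrite("pics/mos6.png",m)
E
```

```text
time_s: 14.4
eef_pos: [0.6617, 0.122, 0.0768]
tcp_rot: [[-1.0, -0.009, 0.002], [-0.009, 1.0, 0.0], [-0.002, 0.0, -1.0]]
contact_force: [-0.1, 0.5, 0.4]
grip_width: 0.0402
grip_force: 0.0
[[0.001, -0.956, -0.292, 0.075], [1.0, 0.001, -0.0, 0.001], [0.001, -0.292, 0.956, -0.119], [0.0, 0.0, 0.0, 1.0]] [[318.7857247569702, 0.0, 276.03995678178904], [0.0, 318.7857247569702, 208.4552752606882], [0.0, 0.0, 1.0]]
[0.6675 0.1273 0.065 ]
```

View pics/mos6.png

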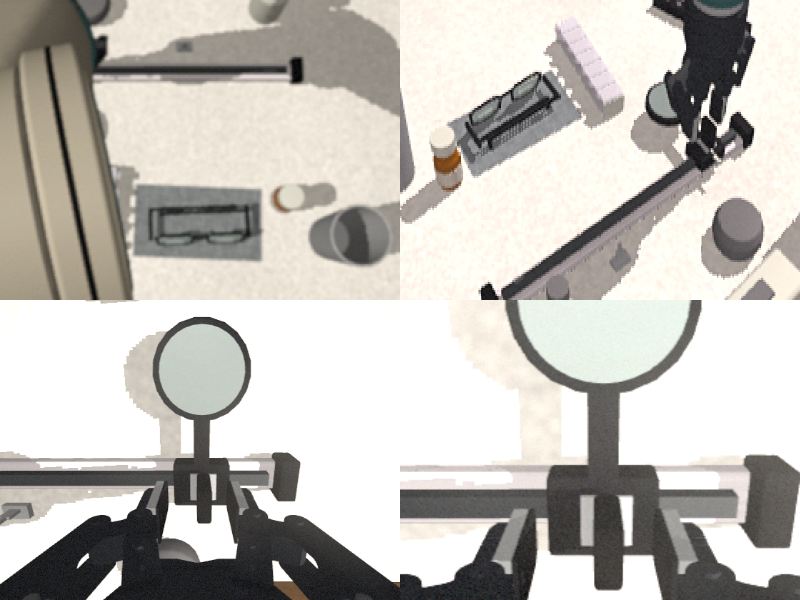

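The mosaic shows the bifocals lying centred on the pad: top panel (150–250, 205–245) inside the pad (135–262, 186–259). In the wrist panel the tab at (204,495) is midway between the fingers, with the mark at its lower left (20,512). I'll lower and push to -y.

```bash
python3 -m handwheel '{"delta_pos":[[0.03,0,-0.24],[0,-0.1,0],[0,-0.08,0],[0,-0.05,0],[0,-0.05,0],[0,-0.05,0],[0,-0.05,0],[0,-0.05,0]],"twist":[[0,0,0],[0,0,0],[0,0,0],[0,0,0],[0,0,0],[0,0,0],[0,0,0],[0,0,0]]}'
python3 -m handwheel '{"delta_pos":[[0,-0.05,0],[0,-0.06,0],[0,-0.07,0],[0,-0.08,0],[0,-0.09,0],[0,-0.1,0],[0,-0.1,0],[0,-0.1,0]],"twist":[[0,0,0],[0,0,0],[0,0,0],[0,0,0],[0,0,0],[0,0,0],[0,0,0],[0,0,0]]}'
python3 -m handwheel '{"delta_pos":[[0,-0.1,0],[0,-0.1,0],[0,-0.1,0],[0,-0.1,0],[0,-0.1,0],[0,-0.1,0],[0,-0.1,0],[0,-0.1,0]],"twist":[[0,0,0],[0,0,0],[0,0,0],[0,0,0],[0,0,0],[0,0,0],[0,0,0],[0,0,0]]}'
python3 - <<'E'
from h import *
s=env.state();c=snap("wrist","pics/w7.png")
im=c["image"];g=cv2.cvtColor(im,cv2.COLOR_RGB2GRAY)
ci=cv2.HoughCircles(g[:230],cv2.HOUGH_GRADIENT,1.5,100,param1=100,param2=30,minRadius=50,maxRadius=80);print(ci)
E
```

```text
time_s: 15.55
eef_pos: [0.6627, 0.1008, 0.064]
tcp_rot: [[-1.0, -0.009, 0.0], [-0.009, 1.0, 0.001], [-0.0, 0.001, -1.0]]
contact_force: [0.0, 1.8, -0.7]
grip_width: 0.0403
grip_force: 0.7
time_s: 16.55
eef_pos: [0.6625, 0.0676, 0.0638]
tcp_rot: [[-1.0, -0.009, -0.0], [-0.009, 1.0, -0.0], [0.0, -0.0, -1.0]]
contact_force: [0.4, 2.2, -0.1]
grip_width: 0.0401
grip_force: 0.7
time_s: 17.55
eef_pos: [0.6625, 0.0277, 0.0638]
tcp_rot: [[-1.0, -0.009, -0.0], [-0.009, 1.0, 0.0], [0.0, 0.0, -1.0]]
contact_force: [1.0, 1.3, -0.4]
grip_width: 0.04
grip_force: 0.7
[[[317.25  99.75  74.15]]]
```

Run:
```python
from h import *
import pickle
s=env.state();w=vision.get_image("wrist")
H=np.array(w["hand_eye"]);T=np.eye(4);T[:3,:3]=s["tcp_rot"];T[:3,3]=s["eef_pos"]
M=np.linalg.inv(T@H);K=np.array(w["mtx"])
def pr(p):
    q=K@(M@np.r_[p,1])[:3];return q[:2]/q[2]
for y in(-.06,-.053,-.046): print(y,pr([.6985,y,.029]).round(1),pr([.6985,y,0]).round(1))
u,v=pr([.6985,-.053,.029]).astype(int)
g=cv2.cvtColor(w["image"],cv2.COLOR_RGB2GRAY)
print(u,v);
for r in range(v-12,v+24,3):
    print(r,g[r,max(0,u-36):u+44:2].tolist())
t=pickle.load(open("top.pkl","rb"));g=cv2.cvtColor(t["image"],cv2.COLOR_RGB2GRAY)
print("top");[print(r,g[r,288:314].tolist()) for r in range(154,168)]
```

```text
-0.06 [120.5 316.8] [141.4 289.2]
-0.053 [133.  316.9] [152.2 289.3]
-0.046 [145.4 317. ] [163.  289.4]
132 316
304 [191, 194, 194, 192, 193, 189, 193, 195, 194, 194, 194, 194, 196, 193, 171, 114, 41, 15, 14, 18, 16, 18, 23, 27, 18, 24, 11, 29, 24, 118, 151, 133, 152, 152, 153, 154, 155, 152, 154, 139]
307 [194, 193, 196, 195, 194, 194, 194, 196, 195, 195, 194, 195, 194, 94, 11, 28, 28, 26, 31, 20, 22, 28, 27, 20, 15, 29, 27, 20, 20, 22, 76, 76, 87, 106, 145, 150, 149, 138, 70, 24]
310 [185, 188, 191, 193, 191, 191, 193, 194, 192, 191, 190, 89, 20, 22, 27, 17, 25, 12, 16, 21, 18, 22, 24, 18, 25, 22, 22, 25, 25, 21, 52, 44, 17, 21, 19, 21, 22, 20, 20, 18]
313 [185, 185, 187, 189, 192, 192, 195, 196, 192, 91, 20, 26, 22, 20, 15, 13, 28, 33, 35, 24, 32, 24, 16, 26, 14, 16, 12, 15, 20, 18, 21, 26, 20, 22, 20, 24, 23, 23, 23, 23]
316 [196, 194, 191, 192, 195, 194, 192, 94, 13, 18, 27, 26, 27, 17, 24, 15, 17, 24, 18, 27, 23, 20, 21, 25, 23, 10, 20, 20, 19, 23, 17, 22, 22, 20, 23, 20, 21, 8, 28, 25]
319 [196, 195, 193, 192, 190, 93, 16, 27, 23, 25, 23, 14, 21, 22, 21, 28, 27, 21, 21, 23, 29
[... 2170 characters left out ...]
, 74, 74, 74, 78, 90, 97, 101, 108, 113, 116, 116]
163 [118, 117, 117, 117, 116, 110, 95, 82, 78, 76, 74, 73, 73, 74, 75, 77, 78, 78, 87, 102, 111, 113, 114, 116, 116, 116]
164 [117, 117, 117, 117, 116, 112, 104, 94, 90, 91, 90, 92, 93, 91, 92, 92, 92, 94, 99, 108, 113, 116, 115, 115, 116, 115]
165 [116, 118, 117, 117, 118, 117, 115, 113, 111, 109, 110, 113, 113, 112, 112, 113, 111, 111, 110, 111, 114, 114, 114, 116, 115, 115]
166 [117, 118, 118, 118, 120, 120, 120, 119, 118, 116, 116, 118, 118, 119, 119, 119, 119, 117, 114, 113, 114, 115, 116, 116, 116, 117]
167 [117, 118, 118, 119, 119, 120, 120, 120, 118, 115, 115, 116, 117, 119, 119, 119, 118, 118, 116, 114, 115, 116, 117, 117, 116, 116]
```

Run:
```python
from h import *
import pickle
sc=pickle.load(open("scene.pkl","rb"));t=pickle.load(open("top.pkl","rb"))
g=cv2.cvtColor(sc["image"],cv2.COLOR_RGB2GRAY)
[print(r,g[r,272:296].tolist()) for r in range(268,290,2)]
g=cv2.cvtColor(cv2.imread("pics/w6.png"),cv2.COLOR_BGR2GRAY)
print("w6");[print(r,g[r,0:56:2].tolist()) for r in range(282,312,3)]
for p in [(282.9,273.8)]: print(ray(sc,*p,.029))
print(ray(t,299.75,160.5,.029))
w=vision.get_image("wrist");H=np.array(w["hand_eye"]);T=np.eye(4);T[:3,:3]=[[-1,-.009,.002],[-.009,1,0],[-.002,0,-1]];T[:3,3]=[.6617,.122,.0768]
M=np.linalg.inv(T@H);K=np.array(w["mtx"])
for y in(-.056,-.050):
  for z in (.029,.0):
    q=K@(M@np.array([.6985,y,z,1]))[:3];print(y,z,(q[:2]/q[2]).round(1))
ci=cv2.HoughCircles(cv2.cvtColor(t["image"],cv2.COLOR_RGB2GRAY)[190:240,190:250],cv2.HOUGH_GRADIENT,1,30,param1=60,param2=12,minRadius=12,maxRadius=18);print(ci)
```

```text
268 [155, 153, 147, 132, 110, 86, 84, 88, 73, 92, 126, 167, 167, 166, 161, 158, 161, 165, 166, 165, 163, 159, 161, 163]
270 [119, 89, 86, 84, 85, 102, 89, 125, 171, 172, 158, 156, 161, 161, 160, 160, 166, 164, 159, 156, 159, 161, 162, 162]
272 [86, 86, 120, 119, 158, 160, 159, 161, 167, 115, 84, 84, 164, 167, 164, 169, 168, 164, 160, 159, 162, 163, 165, 163]
274 [168, 169, 166, 164, 163, 159, 158, 164, 159, 104, 66, 70, 86, 148, 145, 164, 161, 164, 162, 165, 161, 159, 160, 162]
276 [165, 165, 166, 166, 166, 160, 160, 170, 85, 92, 75, 72, 68, 110, 120, 125, 156, 164, 164, 164, 167, 164, 161, 162]
278 [163, 165, 163, 168, 170, 161, 134, 140, 80, 71, 73, 68, 107, 124, 126, 122, 124, 130, 160, 162, 157, 159, 165, 165]
280 [155, 160, 164, 167, 106, 105, 107, 67, 94, 93, 127, 123, 126, 127, 118, 87, 76, 85, 151, 164, 159, 162, 162, 160]
282 [154, 155, 142, 150, 90, 70, 65, 123, 126, 126, 118, 110, 87, 70, 77, 123, 170, 169, 166, 163, 165, 165, 160, 156]
284 [165, 168, 151, 99, 99, 101, 86, 66, 89, 76, 87, 114, 135, 165, 166, 166, 166, 166, 165, 162, 164, 165, 160, 161]
286 [167, 148, 126, 
[... 1044 characters left out ...]
74, 75, 67, 64, 65, 94, 102, 103, 103, 104, 102, 104, 103, 90, 67, 64, 65, 124, 134, 134, 132]
303 [77, 75, 77, 73, 75, 74, 76, 62, 63, 62, 91, 101, 99, 101, 99, 102, 103, 99, 102, 100, 95, 61, 85, 134, 132, 131, 134, 131]
306 [74, 76, 71, 64, 71, 100, 99, 59, 106, 115, 116, 119, 113, 115, 117, 115, 117, 116, 119, 121, 120, 126, 135, 133, 135, 133, 133, 138]
309 [70, 65, 62, 72, 122, 133, 130, 128, 126, 127, 131, 131, 129, 131, 130, 130, 132, 131, 132, 134, 135, 137, 136, 137, 189, 193, 191, 191]
[ 0.71495422 -0.0525299   0.029     ]
[ 0.70042547 -0.05064155  0.029     ]
-0.056 0.029 [-21.9 303. ]
-0.056 0.0 [ 15.8 278.6]
-0.05 0.029 [-11.9 303.1]
-0.05 0.0 [ 24.6 278.7]
[[[27.5 23.5 16.1]]]
```

```bash
python3 -m handwheel '{"delta_pos":[[0,-0.05,0],[0,-0.07,0],[0,-0.09,0],[0,-0.1,0],[0,-0.1,0],[0,-0.1,0],[0,-0.1,0],[0,-0.1,0]],"twist":[[0,0,0],[0,0,0],[0,0,0],[0,0,0],[0,0,0],[0,0,0],[0,0,0],[0,0,0]]}'
python3 -m handwheel '{"delta_pos":[[0.01,-0.1,0],[0.01,-0.1,0],[0,-0.1,0],[0,-0.1,0],[0,-0.1,0],[0,-0.1,0],[0,-0.1,0],[0,-0.1,0]],"twist":[[0,0,0],[0,0,0],[0,0,0],[0,0,0],[0,0,0],[0,0,0],[0,0,0],[0,0,0]]}'
python3 -m handwheel '{"delta_pos":[[0,-0.1,0],[0,-0.1,0],[0,-0.1,0],[0,-0.1,0],[0,-0.1,0],[0,-0.1,0],[0,-0.08,0],[0,-0.04,0]],"twist":[[0,0,0],[0,0,0],[0,0,0],[0,0,0],[0,0,0],[0,0,0],[0,0,0],[0,0,0]]}'
cat > lens.py <<'E'
from h import *
s=env.state();w=snap("wrist","pics/wl.png")
ci=cv2.HoughCircles(cv2.cvtColor(w["image"],cv2.COLOR_RGB2GRAY)[:230],cv2.HOUGH_GRADIENT,1.5,100,param1=100,param2=30,minRadius=50,maxRadius=80)[0][0]
T=np.eye(4);T[:3,:3]=s["tcp_rot"];T[:3,3]=s["eef_pos"];T=T@np.array(w["hand_eye"])
d=T[:3,:3]@np.linalg.solve(np.array(w["mtx"]),[ci[0],ci[1],1]);print(ci,T[:3,3]+d*(.034-T[2,3])/d[2])
E
python3 lens.py
```

```text
time_s: 18.7
eef_pos: [0.6625, -0.0079, 0.0638]
tcp_rot: [[-1.0, -0.009, -0.0], [-0.009, 1.0, 0.0], [0.0, 0.0, -1.0]]
contact_force: [-0.6, 1.4, -0.7]
grip_width: 0.0404
grip_force: 0.7
time_s: 19.7
eef_pos: [0.6638, -0.0478, 0.0639]
tcp_rot: [[-1.0, -0.009, 0.001], [-0.009, 1.0, 0.0], [-0.001, 0.0, -1.0]]
contact_force: [-0.4, 1.9, -0.8]
grip_width: 0.0403
grip_force: 0.7
time_s: 20.7
eef_pos: [0.6634, -0.0839, 0.0638]
tcp_rot: [[-1.0, -0.009, -0.0], [-0.009, 1.0, -0.0], [0.0, -0.0, -1.0]]
contact_force: [0.0, 1.9, -0.7]
grip_width: 0.0403
grip_force: 0.7
[315.75 102.75  72.5 ] [ 0.58445235 -0.0665836   0.034     ]
```

```bash
python3 -m handwheel '{"delta_pos":[[0,-0.06,0],[0,-0.06,0],[0,-0.02,0],[0,0,0],[0,0.2,0],[0,0.2,0],[0,0.05,0],[0,0.05,0]],"twist":[[0,0,0],[0,0,0],[0,0,0],[0,0,0],[0,0,0],[0,0,0],[0,0,0],[0,0,0]]}'
python3 -m handwheel '{"delta_pos":[[0,0.05,0],[0,0.05,0],[0,0.05,0],[0,0.05,0],[0,0.05,0],[0,0.05,0],[0,0.05,0],[0,0.06,0]],"twist":[[0,0,0],[0,0,0],[0,0,0],[0,0,0],[0,0,0],[0,0,0],[0,0,0],[0,0,0]]}'
python3 lens.py
```

```text
time_s: 21.75
eef_pos: [0.6635, -0.0652, 0.0638]
tcp_rot: [[-1.0, -0.01, -0.0], [-0.01, 1.0, -0.0], [0.0, -0.0, -1.0]]
contact_force: [-0.4, -0.4, -0.5]
grip_width: 0.0402
grip_force: 0.0
time_s: 22.75
eef_pos: [0.6633, -0.0451, 0.0638]
tcp_rot: [[-1.0, -0.009, -0.0], [-0.009, 1.0, -0.0], [0.0, -0.0, -1.0]]
contact_force: [-0.6, -1.4, 1.6]
grip_width: 0.0403
grip_force: 0.7
[225.75  98.25  72.35] [ 0.58289911 -0.06748772  0.034     ]
```

```bash
python3 -m handwheel '{"delta_pos":[[0,0.05,0],[0,0.06,0],[0,0.06,0],[0,0.04,0],[0,0.03,0],[0,0,0],[0,-0.1,0],[0,-0.2,0]],"twist":[[0,0,0],[0,0,0],[0,0,0],[0,0,0],[0,0,0],[0,0,0],[0,0,0],[0,0,0]]}'
python3 -m handwheel '{"delta_pos":[[0,0,0.6],[0,0,1],[0,0,1],[0,1,0.5],[0,1,0],[0,1,0],[0,1,0],[0,1,0]],"twist":[[0,0,0],[0,0,0],[0,0,0],[0,0,0],[0,0,0],[0,0,0],[0,0,0],[0,0,0]]}'
python3 -m handwheel '{"delta_pos":[[0,1,0],[0,0,0]],"twist":[[0,0,0],[0,0,0]]}'
python3 - <<'E'
from h import *
c=snap("top","pics/t8.png");g=cv2.cvtColor(c["image"],cv2.COLOR_RGB2GRAY)
print([*range(288,318)])
for r in range(156,178): print(r,g[r,288:318].tolist())
print(cv2.HoughCircles(g[190:240,270:330],cv2.HOUGH_GRADIENT,1,30,param1=60,param2=12,minRadius=12,maxRadius=18))
E
```

```text
time_s: 23.8
eef_pos: [0.6638, -0.0477, 0.0639]
tcp_rot: [[-1.0, -0.01, 0.001], [-0.01, 1.0, 0.001], [-0.001, 0.001, -1.0]]
contact_force: [0.3, 0.5, -1.1]
grip_width: 0.0401
grip_force: 0.0
time_s: 24.8
eef_pos: [0.6638, 0.2026, 0.219]
tcp_rot: [[-1.0, -0.008, 0.001], [-0.008, 1.0, -0.0], [-0.001, -0.0, -1.0]]
contact_force: [1.2, -0.4, 0.8]
grip_width: 0.0401
grip_force: 0.0
time_s: 25.05
eef_pos: [0.662, 0.2586, 0.2186]
tcp_rot: [[-1.0, -0.017, -0.001], [-0.017, 1.0, 0.005], [0.001, 0.005, -1.0]]
contact_force: [-0.4, -0.1, -0.1]
grip_width: 0.0399
grip_force: 0.0
[288, 289, 290, 291, 292, 293, 294, 295, 296, 297, 298, 299, 300, 301, 302, 303, 304, 305, 306, 307, 308, 309, 310, 311, 312, 313, 314, 315, 316, 317]
156 [78, 77, 77, 78, 79, 78, 78, 78, 78, 78, 76, 75, 76, 76, 76, 75, 76, 76, 78, 79, 78, 76, 77, 77, 78, 78, 78, 77, 77, 78]
157 [78, 78, 77, 77, 77, 76, 73, 72, 72, 71, 71, 69, 69, 71, 70, 69, 73, 76, 77, 77, 76, 77, 77, 77, 78, 79, 77, 78, 77, 77]
158 [78, 78, 77, 76, 76, 73, 66, 63, 61, 61, 59, 57, 57, 59, 61, 62, 67, 73, 77, 77, 77, 77, 77, 76, 77, 77, 80, 78, 78, 75]

[... 1628 characters left out ...]
, 46, 46, 29, 15, 8, 8, 16, 35, 44, 34, 15, 5, 6, 8, 8, 24, 47, 64, 68, 70, 69, 68, 69]
173 [59, 54, 41, 22, 12, 16, 37, 53, 52, 36, 17, 6, 12, 16, 33, 46, 32, 15, 6, 7, 6, 9, 21, 40, 54, 58, 59, 59, 59, 60]
174 [39, 36, 28, 11, 8, 20, 47, 67, 67, 48, 22, 6, 8, 17, 35, 43, 35, 17, 6, 4, 4, 10, 15, 27, 36, 39, 40, 40, 38, 41]
175 [24, 25, 18, 11, 9, 26, 54, 77, 79, 57, 26, 9, 8, 20, 38, 46, 36, 16, 6, 7, 8, 7, 10, 15, 21, 24, 24, 23, 25, 22]
176 [24, 25, 20, 13, 9, 29, 58, 80, 83, 60, 26, 6, 9, 22, 44, 50, 38, 16, 6, 7, 4, 5, 9, 12, 19, 19, 21, 19, 20, 20]
177 [30, 29, 20, 12, 10, 26, 57, 79, 83, 62, 24, 4, 5, 27, 47, 52, 37, 18, 5, 7, 9, 4, 6, 15, 18, 18, 18, 19, 17, 17]
[[[31.5 23.5 16.1]]]
```

In the top image the pointer (white, column ~300.7) is about 1.2 px (2.5 mm) right of the blade (~299.5), short as planned. I'll re-engage and nudge 2.2 mm further.

```bash
python3 -m handwheel '{"delta_pos":[[0,-1,0],[0,-1,0],[0,-1,0],[0,-1,0],[0,-1,0],[0,-1,0],[0,0,0],[0,0,0]],"twist":[[0,0,0],[0,0,0],[0,0,0],[0,0,0],[0,0,0],[0,0,0],[0,0,0],[0,0,0]]}'
python3 -m handwheel '{"delta_pos":[[0,0,-1],[0,0,-1],[0,0,-0.7],[0,0,-0.4],[0,0,0],[0,0,0]],"twist":[[0,0,0],[0,0,0],[0,0,0],[0,0,0],[0,0,0],[0,0,0]]}'
```

```text
time_s: 26.1
eef_pos: [0.6631, -0.0494, 0.2189]
tcp_rot: [[-1.0, -0.007, -0.0], [-0.007, 1.0, 0.0], [0.0, 0.0, -1.0]]
contact_force: [-0.8, 0.4, 0.2]
grip_width: 0.04
grip_force: 0.0
time_s: 26.85
eef_pos: [0.6648, -0.0477, 0.0654]
tcp_rot: [[-1.0, -0.01, 0.003], [-0.01, 1.0, 0.0], [-0.003, 0.0, -1.0]]
contact_force: [0.3, 0.0, 0.1]
grip_width: 0.0401
grip_force: 0.0
```

```bash
python3 -m handwheel '{"delta_pos":[[0,0.1,0],[0,0.08,0],[0,0.05,0],[0,0.05,0],[0,0.04,0],[0,0.02,0],[0,0,0],[0,0,0]],"twist":[[0,0,0],[0,0,0],[0,0,0],[0,0,0],[0,0,0],[0,0,0],[0,0,0],[0,0,0]]}'
python3 -m handwheel '{"delta_pos":[[0,-0.1,0],[0,-0.2,0],[0,0,0.6],[0,0,1],[0,0,1],[0,1,0.5],[0,1,0],[0,1,0]],"twist":[[0,0,0],[0,0,0],[0,0,0],[0,0,0],[0,0,0],[0,0,0],[0,0,0],[0,0,0]]}'
python3 -m handwheel '{"delta_pos":[[0,1,0],[0,1,0],[0,1,0],[0,1,0],[0,1,0],[-0.3,0.5,0],[0,0,0],[0,0,0]],"twist":[[0,0,0],[0,0,0],[0,0,0],[0,0,0],[0,0,0],[0,0,0],[0,0,0],[0,0,0]]}'
python3 - <<'E'
from h import *
import pickle
c=snap("top","pics/t9.png");g=cv2.cvtColor(c["image"],cv2.COLOR_RGB2GRAY)
print([*range(292,312)])
for r in [159,160,161,162,163,164,165,166,170,176]: print(r,g[r,292:312].tolist())
g0=cv2.cvtColor(pickle.load(open("top.pkl","rb"))["image"],cv2.COLOR_RGB2GRAY)
# bifocals: pixels on the pad much darker than before
m=np.zeros(g.shape,bool);m[250:306,262:355]=1
f=g.astype(float)/np.maximum(g0,1);med=np.median(f[m]);d=m&(f<.6*med)
v,u=np.nonzero(d);print(med,len(u));
if len(u): print(np.percentile(u,[1,99]),np.percentile(v,[1,99]),ray(c,np.percentile(u,[1,99]).mean(),np.percentile(v,1),.018),ray(c,300,np.percentile(v,99),.01))
E
```

```text
time_s: 27.85
eef_pos: [0.6635, -0.0314, 0.0638]
tcp_rot: [[-1.0, -0.009, -0.0], [-0.009, 1.0, -0.0], [0.0, -0.0, -1.0]]
contact_force: [-1.5, -1.5, 0.8]
grip_width: 0.04
grip_force: 0.7
time_s: 28.85
eef_pos: [0.6637, 0.1046, 0.2195]
tcp_rot: [[-1.0, -0.008, 0.001], [-0.008, 1.0, 0.0], [-0.001, 0.0, -1.0]]
contact_force: [-0.7, -0.1, -0.9]
grip_width: 0.04
grip_force: 0.0
time_s: 29.85
eef_pos: [0.6495, 0.377, 0.2187]
tcp_rot: [[-1.0, -0.008, 0.001], [-0.008, 1.0, -0.002], [-0.001, -0.002, -1.0]]
contact_force: [0.1, 0.1, -0.9]
grip_width: 0.0404
grip_force: 0.0
[292, 293, 294, 295, 296, 297, 298, 299, 300, 301, 302, 303, 304, 305, 306, 307, 308, 309, 310, 311]
159 [74, 68, 59, 57, 55, 53, 49, 44, 45, 51, 54, 56, 63, 71, 74, 75, 75, 75, 76, 75]
160 [74, 69, 60, 56, 54, 52, 45, 43, 44, 46, 52, 57, 61, 70, 74, 76, 76, 75, 76, 76]
161 [73, 70, 61, 55, 53, 50, 45, 47, 49, 50, 52, 53, 61, 70, 76, 77, 77, 78, 76, 78]
162 [75, 71, 62, 55, 53, 50, 51, 56, 59, 57, 54, 52, 58, 68, 74, 76, 76, 77, 77, 76]
163 [75, 71, 61, 54, 51, 48, 51, 58, 63, 60, 54, 52, 60, 68, 74, 76, 77, 76, 75, 75]
164 [77, 74, 68, 62, 58, 49, 44, 50, 56, 56, 58, 61, 65, 71, 74, 75, 76, 75, 75, 74]
165 [74, 74, 73, 72, 64, 50, 34, 34, 40, 48, 62, 69, 71, 72, 72, 72, 71, 71, 73, 75]
166 [61, 62, 64, 62, 57, 40, 22, 15, 18, 35, 53, 60, 61, 61, 59, 60, 58, 62, 69, 74]
170 [9, 29, 55, 61, 45, 19, 9, 8, 8, 26, 37, 34, 17, 8, 4, 5, 4, 20, 45, 66]
176 [11, 44, 74, 81, 62, 32, 6, 2, 14, 29, 45, 40, 24, 12, 5, 7, 4, 3, 9, 17]
1.0136986301369864 573
[276. 348.] [267. 290.] [ 0.47344304 -0.07549365  0.018     ] [ 0.42679134 -0.05088412  0.01      ]
```

```bash
python3 -c "
from h import *
print(env.sign_off())"
```

```text
the job is handed in; nothing more can be done
None
```

The job is handed in, verdict not reported back: bifocals slid to the middle of the felt pad, magnifier backed off past the mark and brought leftward to about 1 mm right of it (top camera) with the tab's play taken up towards +y, and the arm withdrawn clear of everything.

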